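# Pack a parts order against a spring plate

### The job

Pack the filter and the two cartons that stand in front of the grey tray into the tray for dispatch: upright as they stand now, in one tight row between the fixed end wall and the spring plate, each pressed fully down onto the tray floor. The row is longer than the free space, so the last item has to push the spring plate back. Leave the other things on the bench where they are.

Things in the scene. Friction and masses are not known exactly. Their poses are not given: they have to be found in the camera images.
- tray: Open grey steel tray, fixed. Origin on the bench under the middle of the packed row, which runs along its y; z up. Floor 6 mm thick; inside 72 mm wide (x); side walls 4 mm thick, rims 28 mm above the bench, end walls 51 mm. Fixed end wall: inner face at y = +115.5 mm. Spring plate at the -y end; behind it the other end wall (y = -147.5 mm) and spring barrels to y = -208 mm, 40 mm high.
- tray_floor (a point): Point on top of the tray floor, 6 mm above the tray's origin, axes as the tray's.
- plate (a joint): Travel of the aluminium spring plate in m: 0 fully forward (rest), grows as it is pushed along the tray's -y, hard stop 0.045. Springs push it forward with 6 N at 0 plus 0.25 N per mm. At 0 the free length from the fixed end wall is 209 mm; the three items in a row measure 231 mm, so packed tight it reads 0.022.
- plate_face (a point): Middle of the top edge of the spring plate's inner face; moves with the plate (tray y = -93.5 mm when fully forward). The plate is 66 mm wide, 7 mm thick, its top 44 mm above the tray floor (50 mm above the bench) with edges rounded 3 mm: lower than any item.
- filter: Cylindrical spin-on filter standing upright, 66 mm diameter, 89 mm tall, 0.38 kg. Origin at the centre of its underside, z up.
- long_carton: The longer parts carton, 56 mm (x) by 90 mm (y) by 55 mm tall, rigid, 0.11 kg. Origin at the centre of its underside, z up. Grip across the 56 mm.
- short_carton: The shorter parts carton, 51 mm (x) by 75 mm (y) by 50 mm tall, rigid, 0.07 kg: so light that the spring's friction can hold it up, it must be pressed down. Origin at the centre of its underside, z up. Grip across the 51 mm.
- bearing: Bystander: ball bearing lying flat, 52 mm diameter, 15 mm tall, among the items. Origin at the centre of its underside.
- elbow: Bystander: brass pipe elbow, 67 x 61 x 29 mm, lying among the items. Origin under its middle.
- tape_measure: Bystander: tape measure, 34 x 121 x 66 mm, right of the tray. Origin under its middle.
There are look-alikes about, which are no part of the job. Of the things that look like the filter, the middle-sized one is meant.

How it is judged:
At the end, for the whole second after the job is handed in: Filter and both cartons stand released and at rest in one row in the tray: undersides within 4 mm of its floor, level within 0.08 rad, centres within 15 mm of its middle line, cartons lengthwise within 0.12 rad, spring plate held back 17 to 28 mm (22 when tight). Any order (value of joint plate between 0.017 and 0.028 m and z of filter in the frame of tray_floor between -0.003 and 0.004 m and x of filter in the frame of tray_floor between -0.015 and 0.015 m and y of filter in the frame of tray_floor between -0.1 and 0.1 m and angle between each of filter, long_carton, short_carton's own z axis and vertical below 0.08 rad and linear speed of each of filter, long_carton, short_carton below 0.01 m/s and z of long_carton in the frame of tray_floor between -0.003 and 0.004 m and x of long_carton in the frame of tray_floor between -0.015 and 0.015 m and y of long_carton in the frame of tray_floor between -0.1 and 0.1 m and angle between the y axis of each of long_carton, short_carton and the y axis of tray, either way round below 0.12 rad and z of short_carton in the frame of tray_floor between -0.003 and 0.004 m and x of short_carton in the frame of tray_floor between -0.015 and 0.015 m and y of short_carton in the frame of tray_floor between -0.1 and 0.1 m); the robot touches nothing.
It fails at once if a bystander is moved more than 30 mm (distance of any of bearing, elbow, tape_measure from where it was at the start of the episode above 0.03 m).
It also fails if it takes over 72 s, if anything falls off the work surface, if the arm or the gripper's body presses on something with over 40 N, if the wrist force passes 120 N, or if a joint passes its speed limit or range.

### The arm

A 6-joint arm with a two-finger parallel gripper is mounted at the origin on a cart in front of the work surface, level with it; the furniture and walls round the work are solid. World frame = base frame: x ahead of the robot, y to its left, z up, the work surface at z = 0. Lengths are in m, angles in rad, forces in N, time in s.
With the tool pointing down it reaches from about 0.375 to 0.9 m from the base axis. Payload 3.1 kg.
Tool frame: the origin (TCP) lies at the centre of the arm's flange, where the gripper is bolted on; the fingertips stand robot.tip_extent ahead of it and the grasp point (between the pads) lies 164 mm ahead of it (robot.tip_extent is the distance from the TCP to the fingertips, in m); z points along the fingers, y is the line along which they close (so a half turn about z gives the same grasp; the last joint's range is limited). The gripper opens to 87 mm and grips with 3 to 60 N. Pads are 19 mm wide; open, the fingers measure 117 mm over their backs; the gripper's body (75 mm by 190 mm) begins 51 mm behind the grasp point.
Start: joints at [1.133, 0.527, 1.433, -0, 1.181, -0.178], TCP at [0.161, 0.604, 0.405] pointing down, gripper open.
Joint ranges: [-3.08, 3.08], [-0.75, 2.2], [0.22, 2.44], [-1.43, 4.57], [0, 2.65], [-2.85, 2.85]. Speed limits (rad/s): [2.79, 2.79, 3.14, 3.14, 3.14, 3.14].

### API

Orientations are given as a unit quaternion [x, y, z, w].
In Python, from rig import get_obs, camera, hand_in, cut_out, robot gives the robot as it stands.
- The arm moves only by the tool step_arm, never from a script. Its argument "rows" is a list of rows, each a list of 6 numbers: the shift along the world's x, y, z in m, then the turn, a rotation vector about the world's x, y, z in degrees. A call has 1 to 12 rows; each row shifts and turns the commanded pose from where the row before left it; what a row does not reach is not made up. A row lasts 1/8 s, in which the tool goes at most 62.5 mm and 10.7 degrees, less where a joint would pass 70% of its speed; a pose out of reach is approached as far as the arm can. A call is refused whole if a number of a shift passes 0.0625 or a number of a turn 10.7, either way. A call with a gripper value outside its range is refused whole. "jaw" is the finger opening in m, from 0 to 0.087, set as the call begins (left out, the last holds). The fingers move at their own pace and stop on an object; "squeeze" is the grip in N (left out, the last holds). Time passes only in rows, so rows that do not move let the fingers close. It gives the time, the measured TCP pose, the force, the opening and the grip force at its end, in the units of the state.
- get_obs(): the state, without advancing time (a new reading comes with each control period).
- camera(name): name is "scene" or "top"; returns a dict with "pixels" (420x560x3 uint8, blue, green, red), "depth" (420x560 float32, m along the optical axis (not along the pixel's ray), 0 where there is no reading), "fov_y" (degrees; the focal length in pixels is half the picture's height over the tangent of half this angle, whatever the lens; pixels are square), "cx", "cy" (the principal point, pixels), "extrinsics" (4x4, takes a point from camera to world coordinates). Camera axes: x right, y up, looking along -z (the intrinsics and any distortion apply to the point x, -y, -z); pixel columns grow to the right and rows downward; lengths in m; the calibration is good to about 2 mm. A picture is of the moment at which its call begins.
- hand_in(): hands the job in; it is judged then, once.
Trained networks look in the newest picture that a camera, given by its name, has taken for a name from the list of things; names that differ only in an ending like _2 or _b are one class to them, and where a whole thing is asked for, a point or a joint stands for the part that bears it (a point fixed in the world has none). Each returns a list of dicts, best first, with "confidence" (0 to 1); they miss things now and then, are a little off and sometimes report something else, mostly with a low value. They report only what shows in the picture. A call takes as long as a camera call. They do not tell look-alikes from the thing itself.
- cut_out(label, camera): "region" (420x560 bool, what is visible of it) and "extent" ([centre column, centre row, width, height] in pixels, round what is visible of it).
The state is a dict: "time": time; "q": joint angles; "joint_velocities": joint speeds; "joint_torque": joint torques, N m; "position": TCP position; "tool_rot": TCP orientation; "ft_force": force on the tool from outside, world axes, zero at the start; "moment": the same for the moment, N m; "grip_width": finger opening in m; "grip_force": force on a finger pad.
Only numpy, scipy, OpenCV 4.12 (cv2) and the standard library are available. Lean on these libraries where they do the work, as an engineer would, in place of code of your own. Each camera call takes 0.05 s, during which the arm holds its last target. There are 200 camera calls.

## Working session

There is one attempt and no reset: what is moved stays moved. The work goes in short steps, Python scripts to look and compute and a tool call to move; the robot and the scene stay as the last step left them, time stands still between calls to the robot, and variables do not carry over. Pictures are saved under pics/ and viewed, at most 10 in all, crops included, and the job is handed in when it is done.

Besides the shell and the picture viewer there is one more tool, called by a JSON object that holds its "op" and its "data", one argument or row to a line. step_arm: Moves the arm, as the interface text tells. Its arguments: {"type":"object","properties":{"rows":{"type":"array"},"jaw":{"type":"number"},"squeeze":{"type":"number"}},"required":["rows"]}

```bash
ls; mkdir -p pics; cat > h.py <<'E'
import numpy as np, cv2
from rig import get_obs, camera, hand_in, cut_out, robot
def cloud(c):
    d=c["depth"]; h,w=d.shape; f=h/2/np.tan(np.radians(c["fov_y"])/2)
    u,v=np.meshgrid(np.arange(w),np.arange(h))
    P=np.stack([(u-c["cx"])/f*d,-(v-c["cy"])/f*d,-d,np.ones_like(d)],-1)
    P=P@np.array(c["extrinsics"]).T
    P=P[...,:3]; P[d==0]=np.nan; return P
E
python3 - <<'E'
from h import *
print({k:(v if not callable(v) else '') for k,v in vars(robot).items()} if hasattr(robot,'__dict__') else robot)
o=get_obs(); print(o)
ims=[]
for n in ["scene","top"]:
    c=camera(n); ims.append(c["pixels"]); cv2.imwrite(f"pics/{n}0.png",c["pixels"])
    print(n,{k:v for k,v in c.items() if k not in("pixels","depth")})
    P=cloud(c)
    for l in ["tray","plate","filter","long_carton","short_carton","bearing","elbow","tape_measure"]:
        for r in cut_out(l,n):
            if r["confidence"]<.15: continue
            m=cv2.erode(r["region"].astype(np.uint8),np.ones((3,3)))>0
            p=P[m]; p=p[~np.isnan(p[:,0])]
            if len(p)<5: continue
            zt=np.percentile(p[:,2],97); t=p[p[:,2]>zt-.006]
            (cx,cy),(a,b),an=cv2.minAreaRect(t[:,:2].astype(np.float32)*1000)
            print(l,round(r["confidence"],2),np.round(r["extent"]).astype(int),"ztop %.3f"%zt,"rect",np.round([cx,cy,a,b,an],1))
E
```

```text
pics
{}
{'time': 0.0, 'q': array([ 1.13247390e+00,  5.28479163e-01,  1.43387351e+00, -1.01375858e-05,
        1.18136956e+00, -1.78510080e-01]), 'joint_velocities': array([ 3.74408757e-05, -1.07843385e-03,  3.20487454e-04,  1.38426326e-04,
        4.94571743e-04, -7.49722495e-04]), 'joint_torque': array([-4.52605200e-04, -4.40040958e+01, -1.76593405e+01,  6.32269029e-02,
        5.83365757e-02, -1.78393720e-04]), 'position': array([0.16039888, 0.60372687, 0.40377238]), 'tool_rot': array([ 1.29539119e-01,  9.91573740e-01, -1.01597140e-03, -3.18750996e-04]), 'ft_force': array([-0.44747046,  0.55509034, -0.27236699]), 'moment': array([-0.06695699,  0.0200893 ,  0.02139416]), 'grip_force': 0.0, 'grip_width': 0.0867797040570808}
scene {'fov_y': 49.591524081191025, 'cx': 286.6354142141223, 'cy': 207.91499638676333, 'extrinsics': array([[ 0.57436768,  0.4865291 , -0.65832454, -0.34263811],
       [-0.81830419,  0.36277431, -0.44583971, -0.61050713],
       [ 0.02190924,  0.79478565,  0.60649464,  0.86970259],
       [ 0.        ,  0.        ,  0.        ,  1.        ]])}
tray 0.77 [304 204 
[... 1500 characters left out ...]
2.  244.9  48.4  50.9  84.9]
filter 0.39 [283 186  89  32] ztop 0.050 rect [ 608.5 -102.2   64.9   62.    81.3]
filter 0.19 [342 241  19  20] ztop 0.059 rect [ 454.1 -252.2   43.1   64.1   12.5]
long_carton 0.96 [261 225  29  24] ztop 0.063 rect [452.6  15.3  53.9  84.5  11.2]
short_carton 0.56 [343 240  22  21] ztop 0.059 rect [ 455.2 -255.3   47.6   71.4   17. ]
bearing 0.46 [226 214  19  19] ztop 0.025 rect [465.7 134.2  40.7  40.7  73.6]
elbow 0.62 [304 231  20  27] ztop 0.034 rect [ 457.4 -132.6   31.6   71.5   66.6]
tape_measure 0.62 [385 185  22  32] ztop 0.070 rect [ 654.9 -357.6   25.4   43.7   70.6]
tape_measure 0.19 [304 185  20  20] ztop 0.054 rect [607.7 -76.6   2.   41.8  84.4]
```

```bash
python3 - <<'E'
from h import *
for n in ["scene","top"]:
    c=camera(n); P=cloud(c); 
    b=P[(abs(P[...,2])<.03)&(P[...,0]>.3)&(P[...,0]<.75)&(abs(P[...,1])<.45)]
    for _ in range(5):
        A=np.c_[b[:,:2],np.ones(len(b))]; s=np.linalg.lstsq(A,b[:,2],rcond=None)[0]; b=b[abs(b[:,2]-A@s)<.004]
    print(n,len(b),s, "at .45,0:",s@[.45,0,1],"at .6,0",s@[.6,0,1],"at .45,-.25",s@[.45,-.25,1],"at .45,.25",s@[.45,.25,1])
    # tray points by height bands
    R=P[(P[...,0]>.52)&(P[...,0]<.70)&(abs(P[...,1])<.28)]
    z=R[:,2]-np.c_[R[:,:2],np.ones(len(R))]@s
    for lo,hi in [(.003,.009),(.024,.031),(.036,.043),(.045,.055)]:
        m=(z>lo)&(z<hi); q=R[m][:,:2]*1000
        if len(q)>5:
            print(lo,len(q),np.round(cv2.minAreaRect(q.astype(np.float32))[0],1),np.round(cv2.minAreaRect(q.astype(np.float32))[1],1),cv2.minAreaRect(q.astype(np.float32))[2],'y',q[:,1].min().round(),q[:,1].max().round())
    im=c["pixels"]
    x0,y0,w,hh=((130,130,340,190) if n=="scene" else (130,150,300,120))
    cv2.imwrite(f"pics/{n}z.png",cv2.resize(im[y0:y0+hh,x0:x0+w],None,fx=780/w,fy=780/w,interpolation=cv2.INTER_CUBIC))
E
```

```text
scene 13854 [ 0.00440249 -0.00038052 -0.00237027] at .45,0: -0.0003891499772704257 at .6,0 0.00027122402915963914 at .45,-.25 -0.0002940190676384651 at .45,.25 -0.0004842808869023865
0.003 631 [610.5   2.7] [173.3 531. ] 0.07393622398376465 y -263.0 268.0
0.024 370 [616.1  21.8] [136. 422.] 6.993769645690918 y -190.0 224.0
0.036 135 [615.9  21.8] [129.  421.1] 8.183584213256836 y -190.0 222.0
0.045 145 [611.9  51.3] [132.3 379.4] 8.208227157592773 y -136.0 232.0
top 12793 [ 0.00298778 -0.00163688  0.00047369] at .45,0: 0.0018181873693892349 at .6,0 0.0022663544988940033 at .45,-.25 0.002227408096576599 at .45,.25 0.0014089666422018709
0.003 971 [610.  -14.7] [179.6 530. ] 0.018205272033810616 y -280.0 250.0
0.024 196 [600.6  20.9] [100.5 410.6] 8.372081756591797 y -184.0 217.0
0.036 80 [591.1  19.2] [ 77.1 414.6] 8.041824340820312 y -186.0 219.0
0.045 60 [590.3  27.5] [ 79.  380.7] 7.878598213195801 y -166.0 211.0
```

View pics/scenez.png

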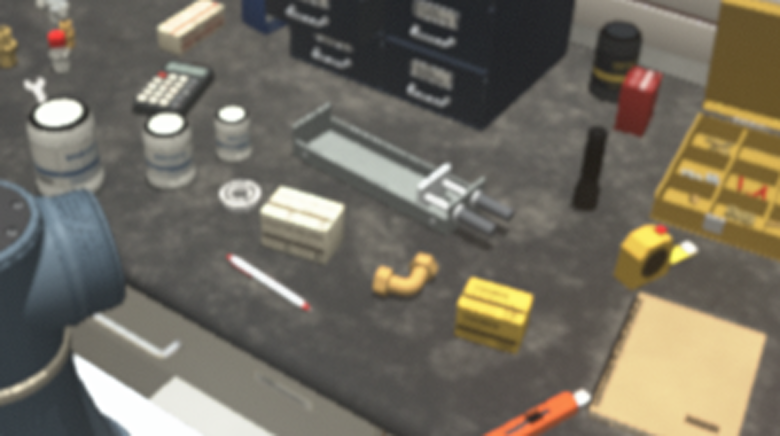

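View pics/topz.png

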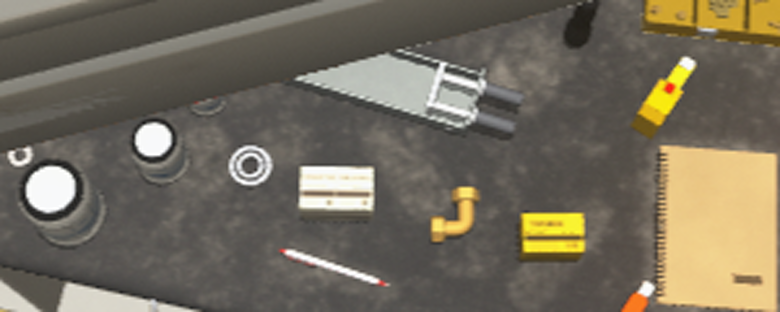

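The scene crop (130,130 offset, x2.29) shows three white filter look-alikes. In scene pixels they are large (155,194), middle (204,195) and small (229,186). I choose the middle one, about 66 mm across and 88 mm tall. The white long carton is at (262,228) and the yellow short carton at (346,268). The tray runs from (304,204) with its spring barrels at the right, and the arm hides part of it in the top view.

```bash
cat >> h.py <<'E'
def plane(P):
    b=P[(abs(P[...,2])<.03)&(P[...,0]>.3)&(P[...,0]<.75)&(abs(P[...,1])<.45)]
    for _ in range(5):
        A=np.c_[b[:,:2],np.ones(len(b))]; s=np.linalg.lstsq(A,b[:,2],rcond=None)[0]; b=b[abs(b[:,2]-A@s)<.004]
    return s
def level(P):
    s=plane(P); Q=P.copy(); Q[...,2]-=P[...,0]*s[0]+P[...,1]*s[1]+s[2]; return Q
def tops(Q,box,lo,hi):
    x0,x1,y0,y1=box
    m=(Q[...,0]>x0)&(Q[...,0]<x1)&(Q[...,1]>y0)&(Q[...,1]<y1)&(Q[...,2]>lo)&(Q[...,2]<hi)
    return Q[m]
E
python3 - <<'E'
from h import *
print("tip",robot.tip_extent)
for n in ["scene","top"]:
    c=camera(n); Q=level(cloud(c))
    for l,box,zt in [("filter",(.40,.50,.19,.29),.089),("large",(.30,.41,.28,.40),.117),("small",(.51,.58,.17,.25),.067),("long",(.40,.50,-.05,.075),.055),("short",(.40,.51,-.31,-.20),.05)]:
        p=tops(Q,box,zt-.008,zt+.009)
        if len(p)<8: continue
        r=cv2.minAreaRect(p[:,:2].astype(np.float32)*1000)
        print(n,l,len(p),"med z %.4f"%np.median(p[:,2]),"rect",np.round(r[0],1),np.round(r[1],1),round(r[2],1),"mean",np.round(p.mean(0)*1000,1), "full-range",np.round(np.r_[p.min(0),p.max(0)]*1000))
    # tray: floor + walls in tray-rotated frame
    for a in [-5,-6,-7,-8,-9]:
        t=np.radians(a); R=np.array([[np.cos(t),np.sin(t)],[-np.sin(t),np.cos(t)]])
        W=tops(Q,(.53,.72,-.17,.17),.020,.034); uv=(W[:,:2]-[.61,0])@R.T*1000
        k=uv[abs(uv[:,0])<60]
        print(a,"rim hist",np.histogram(k[:,0],np.arange(-60,61,5))[0])
    F=tops(Q,(.50,.85,-.25,.25),.07,.4)
    if n=="scene":
        h,e=np.histogram(F[:,1],np.arange(-.25,.26,.05))
        print("tall near tray: min x by y",[(round(y,2),round(float(F[(F[:,1]>=y)&(F[:,1]<y+.05)][:,0].min()),3)) for y in e[:-1] if ((F[:,1]>=y)&(F[:,1]<y+.05)).any()])
        cv2.imwrite("pics/filt.png",cv2.resize(c["pixels"][150:230,130:250],None,fx=5,fy=5,interpolation=cv2.INTER_CUBIC))
E
```

```text
tip 0.1822
scene filter 177 med z 0.0861 rect [453.2 242.6] [57.6 54.8] 59.5 mean [452.2 240.6  86.1] full-range [423. 214.  81. 481. 272.  91.]
scene large 328 med z 0.1155 rect [358.6 337.5] [73.3 75. ] 2.8 mean [358.2 335.9 115.2] full-range [322. 300. 109. 395. 376. 122.]
scene small 105 med z 0.0645 rect [546.3 208.8] [41.5 41.4] 89.1 mean [545.1 208.   64.3] full-range [526. 188.  59. 567. 229.  71.]
scene long 441 med z 0.0539 rect [452.   13.1] [59.2 92.4] 12.9 mean [449.9  11.8  53.8] full-range [416. -35.  47. 490.  63.  60.]
scene short 452 med z 0.0491 rect [ 455.2 -258.8] [54.4 75.6] 10.8 mean [ 453.3 -259.7   48.8] full-range [ 423. -299.   42.  487. -218.   54.]
-5 rim hist [  0   0   0   0   0  24 137  26  35  45  21  12   5  10  12   9  33  38
  26   8  17  93  27   0]
-6 rim hist [  0   0   0   0   0  34 122  31  20  47  32  14   7   7  15   6  19  42
  33  13  28  77  31   0]
-7 rim hist [ 0  0  0  0  2 49 83 53 12 36 49 14  9  9 10  8  8 38 41 23 37 60 35  2]
-8 rim hist [ 0  0  0  0  8 52 60 62 15 17 57 25 12  9  8  8 10 17 47 44 37 49 36  5]
-9 rim hist [ 0  0  
[... 572 characters left out ...]
op long 452 med z 0.0544 rect [452.5  17.3] [57.7 87.4] 12.8 mean [452.7  17.3  54.4] full-range [416. -30.  47. 488.  65.  64.]
top short 343 med z 0.0489 rect [ 456.5 -255. ] [49.6 75.1] 12.6 mean [ 456.8 -255.    49.2] full-range [ 427. -294.   42.  489. -214.   58.]
-5 rim hist [ 0  0  0  0  0  5 88 15 14 23 25 11  2  1  0  1  6 30 21 12  4 27 18  0]
-6 rim hist [ 0  0  0  0  0 10 73 24  5 23 22 20  5  2  0  1  1 20 31 12  6 23 25  0]
-7 rim hist [ 0  0  0  0  0 17 55 33  7  8 30 24  7  3  0  1  0  7 34 19  8 20 27  3]
-8 rim hist [ 0  0  0  0  1 25 41 36  6  3 25 29 11  6  1  1  0  1 25 29 10 15 30  8]
-9 rim hist [ 0  0  0  0  7 23 30 30 17  5 12 31 19  8  2  0  1  0  9 36 16 13 33 11]
```

View pics/filt.png

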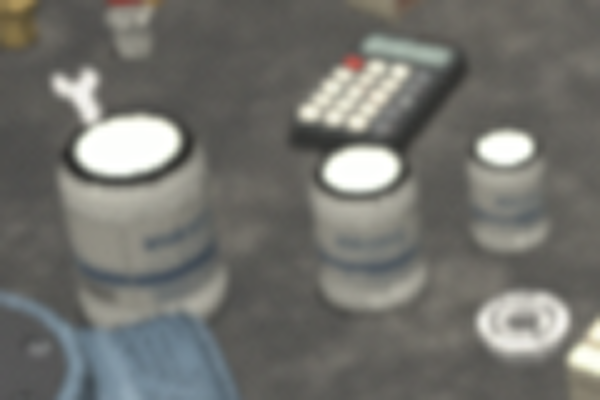

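Middle filter confirmed in the crop: it is at (362,225), between the larger one at (145,210) and the smaller one at (507,190). Averaged over both views, it stands at about (0.453, 0.2435) m. Now moving over it.

{"op": "step_arm", "data": {
  "rows": [
    [0.036,-0.045,0,0,0,0],
    [0.036,-0.045,0,0,0,0],
    [0.036,-0.045,0,0,0,0],
    [0.037,-0.045,0,0,0,0],
    [0.037,-0.045,0,0,0,0],
    [0.037,-0.045,0,0,0,0],
    [0.037,-0.045,0,0,0,0],
    [0.037,-0.045,0,0,0,0],
    [0,0,0,0,0,0]
  ],
  "jaw": 0.087,
  "squeeze": 25
}}

```text
time: 2.22
position: [0.4564, 0.2412, 0.405]
tool_rot: [0.133, 0.991, 0.0, 0.001]
ft_force: [-0.5, 0.9, -0.3]
grip_width: 0.0869
grip_force: 0.0
```

{"op": "step_arm", "data": {
  "rows": [
    [-0.002,0.001,-0.045,0,0,0],
    [0,0,-0.045,0,0,0],
    [0,0,-0.045,0,0,0],
    [0,0,-0.044,0,0,0],
    [0,0,0,0,0,0]
  ]
}}

```text
time: 2.85
position: [0.4497, 0.2454, 0.2232]
tool_rot: [0.129, 0.992, -0.001, -0.004]
ft_force: [-0.5, -0.1, 0.5]
grip_width: 0.0871
grip_force: 0.0
```

{"op": "step_arm", "data": {
  "rows": [
    [0,0,0,0,0,0],
    [0,0,0,0,0,0],
    [0,0,0,0,0,0],
    [0,0,0,0,0,0]
  ],
  "jaw": 0.05,
  "squeeze": 30
}}

```text
time: 3.35
position: [0.4525, 0.2457, 0.2277]
tool_rot: [0.13, 0.992, 0.001, 0.002]
ft_force: [-0.2, 3.1, 7.2]
grip_width: 0.0656
grip_force: 30.0
```

{"op": "step_arm", "data": {
  "rows": [
    [0,0,0.02,0,0,0],
    [0,0,0.055,0,0,0],
    [0,0,0.055,0,0,0],
    [0,0,0,0,0,0]
  ]
}}

```text
time: 3.85
position: [0.4523, 0.2452, 0.3597]
tool_rot: [0.129, 0.992, 0.002, 0.004]
ft_force: [-0.0, 0.1, -4.7]
grip_width: 0.065
grip_force: 30.0
```

```bash
cat >> h.py <<'E'
from scipy.optimize import least_squares
def trayfit(Q,plate=0.,x0=(.612,.02,-.1),verbose=False):
    """fit x,y,yaw by aligning labelled surfaces: rims (z~28) to |x|=38, ends to y"""
    p=np.array(x0)
    for it in range(25):
        c,s=np.cos(p[2]),np.sin(p[2])
        def loc(W,p):
            c,s=np.cos(p[2]),np.sin(p[2]); d=W[:,:2]-p[:2]
            return np.c_[c*d[:,0]+s*d[:,1],-s*d[:,0]+c*d[:,1]]
        W=Q[(np.abs(Q[...,0]-.61)<.12)&(np.abs(Q[...,1])<.3)]
        L=loc(W,p); z=W[:,2]
        tol=.015 if it<8 else .006
        rim=(z>.020)&(z<.033)&(abs(abs(L[:,0])-.038)<tol)&(L[:,1]>-.085)&(L[:,1]<.105)
        end=(z>.034)&(z<.056)&(abs(L[:,1]-.1175)<tol)&(abs(L[:,0])<.04)
        pl=(z>.042)&(z<.056)&(abs(L[:,1]+.097+plate)<tol)&(abs(L[:,0])<.03)
        def res(p):
            a=loc(W[rim],p); return np.r_[np.abs(a[:,0])-.038,loc(W[end],p)[:,1]-.1175,loc(W[pl],p)[:,1]+.097+plate]
        p=least_squares(res,p,loss='soft_l1',f_scale=.002).x
    if verbose: print("n",rim.sum(),end.sum(),pl.sum(),"left/right mean",[np.round(np.median(loc(W[rim],p)[(np.sign(loc(W[rim],p)[:,0])==s)][:,0])*1000,1) for s in(-1,1)])
    return p
E
python3 - <<'E'
from h import *
for n in ["scene","top"]:
    c=camera(n); Q=level(cloud(c))
    p=trayfit(Q,verbose=True); print(n,np.round(p[:2]*1000,1),np.degrees(p[2]).round(2))
    im=c["pixels"]
    x0,y0,w,hh=((230,150,150,110) if n=="scene" else (210,140,150,110))
    cv2.imwrite(f"pics/{n}1.png",im[y0:y0+hh,x0:x0+w])
a=[cv2.resize(cv2.imread(f"pics/{n}1.png"),None,fx=2.6,fy=2.6,interpolation=cv2.INTER_CUBIC) for n in("scene","top")]
cv2.imwrite("pics/tray1.png",np.hstack(a))
E
```

```text
n 228 81 42 left/right mean [np.float64(-38.0), np.float64(37.7)]
scene [621.7  17.8] -4.66
n 97 0 34 left/right mean [np.float64(-38.2), np.float64(37.9)]
top [622.2  21.6] -4.44
```

View pics/tray1.png

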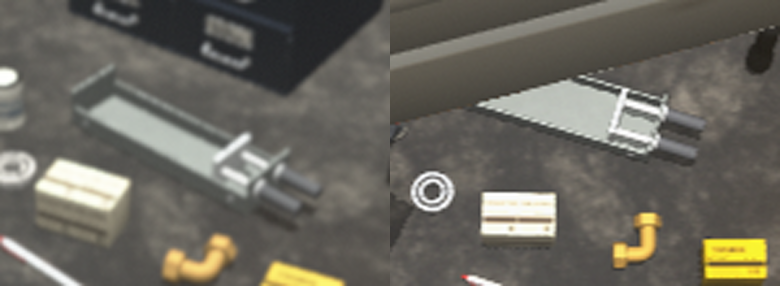

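The picture shows an empty tray with the plate fully forward: floor in the scene crop around (150,130), plate at (235,160). The fits agree: origin (0.622, 0.0197), yaw -4.55°. The cabinet is close to the end wall, so I'll place the filter with the jaws closing along the tray's y.

{"op": "step_arm", "data": {
  "rows": [
    [0.035,-0.032,0,0,0,2.08],
    [0.035,-0.032,0,0,0,2.08],
    [0.035,-0.032,0,0,0,2.08],
    [0.035,-0.033,0,0,0,2.08],
    [0.034,-0.0325,0,0,0,2.08],
    [0,0,-0.045,0,0,0],
    [0,0,-0.025,0,0,0],
    [0,0,0,0,0,0],
    [0,0,0,0,0,0]
  ]
}}

```text
time: 5.08
position: [0.6254, 0.0836, 0.285]
tool_rot: [0.039, 0.999, -0.0, -0.001]
ft_force: [0.2, 0.5, -3.3]
grip_width: 0.0654
grip_force: 30.0
```

```bash
python3 - <<'E'
from h import *
print(get_obs()["position"],get_obs()["tool_rot"])
for n in ["scene","top"]:
    c=camera(n); Q=level(cloud(c))
    p=trayfit(Q,x0=(.622,.0197,-.08),verbose=True); print(n,np.round(p[:2]*1000,1),np.degrees(p[2]).round(2))
    W=tops(Q,(.56,.70,.02,.15),.062,.125); cc,s=np.cos(p[2]),np.sin(p[2]); d=W[:,:2]-p[:2]
    L=np.c_[cc*d[:,0]+s*d[:,1],-s*d[:,0]+cc*d[:,1]]*1000
    # fit cylinder r=33 to side points
    r=least_squares(lambda q:np.hypot(L[:,0]-q[0],L[:,1]-q[1])-33,[0,64],loss='soft_l1',f_scale=2).x
    print("filter in tray frame",r.round(1),len(L),"z",np.percentile(W[:,2],[1,99]).round(3),"xrange",L[:,0].min().round(1),L[:,0].max().round(1))
    F=tops(Q,(.64,.85,-.1,.25),.15,.5)
    print("cabinet",[(round(y,2),F[(abs(F[:,1]-y)<.01)][:,0].min().round(3)) for y in np.arange(-.1,.25,.05) if (abs(F[:,1]-y)<.01).any()])
    im=c["pixels"]; x0,y0,w,hh=((230,110,150,150) if n=="scene" else (210,110,150,150)); cv2.imwrite(f"pics/{n}2.png",im[y0:y0+hh,x0:x0+w])
a=[cv2.resize(cv2.imread(f"pics/{n}2.png"),None,fx=2.6,fy=2.6,interpolation=cv2.INTER_CUBIC) for n in("scene","top")]
cv2.imwrite("pics/tray2.png",np.hstack(a))
E
```

```text
[0.62541673 0.08357223 0.28495405] [ 3.90381192e-02  9.99237435e-01 -4.51986066e-05 -7.55683572e-04]
n 192 53 42 left/right mean [np.float64(-38.1), np.float64(37.9)]
scene [621.5  17.5] -4.84
filter in tray frame [ 1.5 64.1] 375 z [0.063 0.125] xrange -34.7 14.5
cabinet [(np.float64(-0.05), np.float64(0.776)), (np.float64(0.0), np.float64(0.64)), (np.float64(0.05), np.float64(0.64)), (np.float64(0.1), np.float64(0.776)), (np.float64(0.15), np.float64(0.64)), (np.float64(0.2), np.float64(0.727))]
n 100 0 33 left/right mean [np.float64(-38.2), np.float64(38.4)]
top [622.3  21.4] -4.64Traceback (most recent call last):
  File "<stdin>", line 10, in <module>
    return _quantile_unchecked(
        a, q, axis, out, overwrite_input, method, keepdims, weights)
    return _ureduce(a,
                    func=_quantile_ureduce_func,
    ...<5 lines>...
                    overwrite_input=overwrite_input,
                    method=method)
    r = func(a, **kwargs)
    result = _quantile(arr,
                       quantiles=q,
    ...<2 lines>...
                       out=out,
                       weights=wgt)
    slices_having_nans = np.isnan(arr[-1, ...])
                                  ~~~^^^^^^^^^
IndexError: index -1 is out of bounds for axis 0 with size 0
```

{"op": "step_arm", "data": {
  "rows": [
    [-0.001,0,-0.015,0,0,0],
    [0,0,-0.012,0,0,0],
    [0,0,-0.006,0,0,0],
    [0,0,-0.003,0,0,0],
    [0,0,0,0,0,0]
  ]
}}

```text
time: 5.8
position: [0.6246, 0.0835, 0.2495]
tool_rot: [0.039, 0.999, -0.0, -0.0]
ft_force: [0.8, 0.2, -4.1]
grip_width: 0.0654
grip_force: 30.0
```

{"op": "step_arm", "data": {
  "rows": [
    [0,0,-0.008,0,0,0],
    [0,0,-0.006,0,0,0],
    [0,0,-0.003,0,0,0],
    [0,0,-0.001,0,0,0],
    [0,0,0,0,0,0]
  ]
}}

```text
time: 6.42
position: [0.6242, 0.0835, 0.2337]
tool_rot: [0.039, 0.999, -0.0, -0.0]
ft_force: [-4.6, -0.4, 7.3]
grip_width: 0.0655
grip_force: 30.0
```

{"op": "step_arm", "data": {
  "rows": [
    [0,0,0,0,0,0],
    [0,0,0,0,0,0],
    [0,0,0.01,0,0,0],
    [0,0,0.04,0,0,0],
    [0,0,0.06,0,0,0],
    [0,0,0.06,0,0,0],
    [0,0,0,0,0,0]
  ],
  "jaw": 0.071
}}

```text
time: 7.3
position: [0.6261, 0.0836, 0.4087]
tool_rot: [0.039, 0.999, -0.0, 0.007]
ft_force: [0.7, 0.1, 0.1]
grip_width: 0.0706
grip_force: 0.0
```

```bash
python3 - <<'E'
from h import *
print(get_obs()["position"],get_obs()["tool_rot"],get_obs()["grip_width"])
for n in ["scene","top"]:
    c=camera(n); Q=level(cloud(c))
    W=tops(Q,(.56,.70,.0,.15),.085,.105)
    if len(W)>8:
        r=cv2.minAreaRect(W[:,:2].astype(np.float32)*1000); print("filter top",len(W),np.median(W[:,2]).round(4),np.round(r[0],1),np.round(r[1],1))
    im=c["pixels"]; x0,y0,w,hh=((230,110,150,150) if n=="scene" else (210,110,150,150)); cv2.imwrite(f"pics/{n}2.png",im[y0:y0+hh,x0:x0+w])
a=[cv2.resize(cv2.imread(f"pics/{n}2.png"),None,fx=2.6,fy=2.6,interpolation=cv2.INTER_CUBIC) for n in("scene","top")]
cv2.imwrite("pics/tray2.png",np.hstack(a))
E
```

```text
[0.62609654 0.0836014  0.40866184] [ 3.90142318e-02  9.99213694e-01 -1.78567226e-05  7.06285294e-03] 0.07059521642497157
filter top 179 0.0918 [621.8  79.2] [58.2 55.8]
```

View pics/tray2.png

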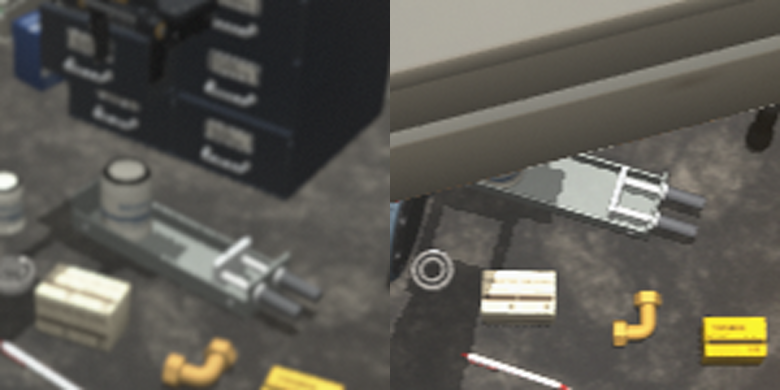

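The filter now stands in the tray, at about (125,190) in the scene crop. Next is the short carton at (0.456, -0.257), yaw about 11.7°.

{"op": "step_arm", "data": {
  "rows": [
    [-0.0243,-0.0486,0,0,0,-10.54],
    [-0.0243,-0.0486,0,0,0,-10.54],
    [-0.0243,-0.0486,0,0,0,-10.54],
    [-0.0243,-0.0486,0,0,0,-10.54],
    [-0.0243,-0.0487,-0.02,0,0,-10.54],
    [-0.0243,-0.0487,-0.02,0,0,-10.54],
    [-0.0243,-0.0487,-0.02,0,0,-10.54],
    [0,0,-0.04,0,0,0],
    [0,0,0,0,0,0]
  ],
  "jaw": 0.087
}}

```text
time: 8.52
position: [0.4525, -0.2564, 0.2979]
tool_rot: [0.632, 0.775, 0.0, -0.006]
ft_force: [0.0, 0.9, -0.4]
grip_width: 0.087
grip_force: 0.0
```

{"op": "step_arm", "data": {
  "rows": [
    [0.001,0,-0.04,0,0,0],
    [0,0,-0.03,0,0,0],
    [0,0,-0.02,0,0,0],
    [0,0,-0.004,0,0,0],
    [0,0,0,0,0,0]
  ]
}}

```text
time: 9.15
position: [0.4559, -0.2566, 0.2083]
tool_rot: [0.631, 0.776, -0.0, 0.0]
ft_force: [0.4, 0.9, -0.6]
grip_width: 0.0869
grip_force: 0.0
```

{"op": "step_arm", "data": {
  "rows": [
    [0,0,0,0,0,0],
    [0,0,0,0,0,0],
    [0,0,0,0,0,0],
    [0,0,0,0,0,0],
    [0,0,0,0,0,0]
  ],
  "jaw": 0.035,
  "squeeze": 30
}}

```text
time: 9.78
position: [0.4556, -0.2571, 0.2079]
tool_rot: [0.631, 0.776, 0.0, 0.0]
ft_force: [0.0, 0.3, 1.7]
grip_width: 0.0498
grip_force: 30.0
```

{"op": "step_arm", "data": {
  "rows": [
    [0,0,0.02,0,0,0],
    [0,0,0.05,0,0,0],
    [0,0,0.05,0,0,0],
    [0.0275,0.044,0,0,0,-2.71],
    [0.0275,0.044,0,0,0,-2.71],
    [0.0275,0.044,0,0,0,-2.71],
    [0.0275,0.044,0,0,0,-2.71],
    [0.0275,0.044,0,0,0,-2.71],
    [0.0275,0.0437,0,0,0,-2.75],
    [0,0,-0.04,0,0,0],
    [0,0,-0.035,0,0,0],
    [0,0,0,0,0,0]
  ]
}}

```text
time: 11.28
position: [0.6188, 0.0072, 0.2496]
tool_rot: [0.735, 0.679, -0.003, -0.003]
ft_force: [-0.2, -0.5, -0.3]
grip_width: 0.0495
grip_force: 30.0
```

```bash
cat >> h.py <<'E'
def tl(W,p):
    c,s=np.cos(p[2]),np.sin(p[2]); d=W[:,:2]-p[:2]; return np.c_[c*d[:,0]+s*d[:,1],-s*d[:,0]+c*d[:,1]]*1000
TR={"scene":(.6216,.0177,-.0825),"top":(.6222,.0215,-.0825)}
E
python3 - <<'E'
from h import *
o=get_obs(); print(o["position"],o["tool_rot"])
for n in ["scene","top"]:
    c=camera(n); Q=level(cloud(c)); W=Q[(abs(Q[...,0]-.62)<.15)&(abs(Q[...,1])<.2)]; L=tl(W,TR[n]); z=W[:,2]
    for nm,m in [("filter",(z>.083)&(z<.1)&(L[:,1]>20)&(abs(L[:,0])<45)),("short",(z>.075)&(z<.105)&(abs(L[:,0])<27)&(L[:,1]<27)&(L[:,1]>-80)),("shortlow",(z>.052)&(z<.1)&(abs(L[:,0])<40)&(L[:,1]<25)&(L[:,1]>-80))]:
        if m.sum()>5: print(n,nm,m.sum(),"min",L[m].min(0).round(1),"max",L[m].max(0).round(1),"z",np.median(z[m]).round(3))
E
```

```text
[0.61880005 0.00715285 0.24964246] [ 0.73457251  0.67851752 -0.00256613 -0.00325675]
scene short 187 min [-27. -52.] max [26.  14.5] z 0.09
scene shortlow 429 min [-40. -52.] max [32.4 24.9] z 0.082
top short 35 min [-26.4 -51.2] max [ 19.1 -41.3] z 0.091
top shortlow 46 min [-28.6 -51.2] max [ 19.1 -41.3] z 0.089
```

{"op": "step_arm", "data": {
  "rows": [
    [0,0,-0.015,0,0,0],
    [0,0,-0.012,0,0,0],
    [0,0,-0.007,0,0,0],
    [0,0,-0.004,0,0,0],
    [0,0,-0.002,0,0,0],
    [0,0,0,0,0,0]
  ]
}}

```text
time: 12.12
position: [0.6202, 0.0069, 0.214]
tool_rot: [0.735, 0.678, -0.0, -0.0]
ft_force: [-2.9, 0.8, 5.6]
grip_width: 0.0496
grip_force: 30.0
```

{"op": "step_arm", "data": {
  "rows": [
    [0,0,0.001,0,0,0],
    [0.0003,0.004,0,0,0,0],
    [0.0003,0.004,0,0,0,0],
    [0.0004,0.004,0,0,0,0],
    [0.0003,0.004,0,0,0,0],
    [0.0003,0.004,0,0,0,0],
    [0.0003,0.003,0,0,0,0],
    [0.0001,0.001,0,0,0,0],
    [0,0,0,0,0,0]
  ]
}}

```text
time: 13.25
position: [0.6226, 0.0306, 0.214]
tool_rot: [0.735, 0.679, 0.0, 0.0]
ft_force: [-0.2, -4.1, 3.4]
grip_width: 0.0499
grip_force: 30.0
```

{"op": "step_arm", "data": {
  "rows": [
    [0.0001,0.0015,0,0,0,0],
    [0.0001,0.0015,0,0,0,0],
    [0,0,0,0,0,0]
  ]
}}

```text
time: 13.62
position: [0.6228, 0.0327, 0.214]
tool_rot: [0.734, 0.679, -0.001, 0.001]
ft_force: [-0.8, -7.7, 3.3]
grip_width: 0.0493
grip_force: 30.0
```

{"op": "step_arm", "data": {
  "rows": [
    [0,0,0,0,0,0],
    [0,0,0,0,0,0],
    [0,0,0.02,0,0,0],
    [0,0,0.06,0,0,0],
    [0,0,0.06,0,0,0],
    [-0.0425,-0.0044,0,0,0,4.35],
    [-0.0425,-0.0044,0,0,0,4.35],
    [-0.0425,-0.0044,0,0,0,4.35],
    [-0.0425,-0.0044,0,0,0,4.35],
    [0,0,-0.05,0,0,0],
    [0,0,0,0,0,0]
  ],
  "jaw": 0.087
}}

```text
time: 15.0
position: [0.4514, 0.0165, 0.3028]
tool_rot: [0.624, 0.782, -0.001, -0.003]
ft_force: [0.3, -0.8, -0.1]
grip_width: 0.0872
grip_force: 0.0
```

```bash
python3 - <<'E'
from h import *
o=get_obs(); print(o["position"],o["tool_rot"])
c=camera("scene"); Q=level(cloud(c)); W=Q[(abs(Q[...,0]-.62)<.15)&(abs(Q[...,1])<.2)]; L=tl(W,TR["scene"]); z=W[:,2]
for nm,m in [("filter",(z>.085)&(z<.11)&(L[:,1]>20)&(abs(L[:,0])<45)),("short",(z>.049)&(z<.062)&(abs(L[:,0])<37)&(L[:,1]<49)&(L[:,1]>-80))]:
    if m.sum()>5:
        r=cv2.minAreaRect(L[m].astype(np.float32)); print(nm,m.sum(),"min",L[m].min(0).round(1),"max",L[m].max(0).round(1),"z",np.median(z[m]).round(3),np.round(r[0],1),np.round(r[1],1),round(r[2],1))
a=c["pixels"][110:260,180:380]; cv2.imwrite("pics/s3.png",cv2.resize(a,None,fx=3.5,fy=3.5,interpolation=cv2.INTER_CUBIC))
E
```

```text
[0.45142394 0.01649101 0.30278837] [ 0.62375586  0.78161406 -0.00110139 -0.00262059]
filter 39 min [-26.3  54. ] max [22.3 67.7] z 0.09 [-1.7 60.5] [48.8 13.5] 4.0
short 253 min [-28.7 -26.7] max [24.8 48.8] z 0.055 [-1.8 11.1] [53.1 76. ] 0.7
```

View pics/s3.png

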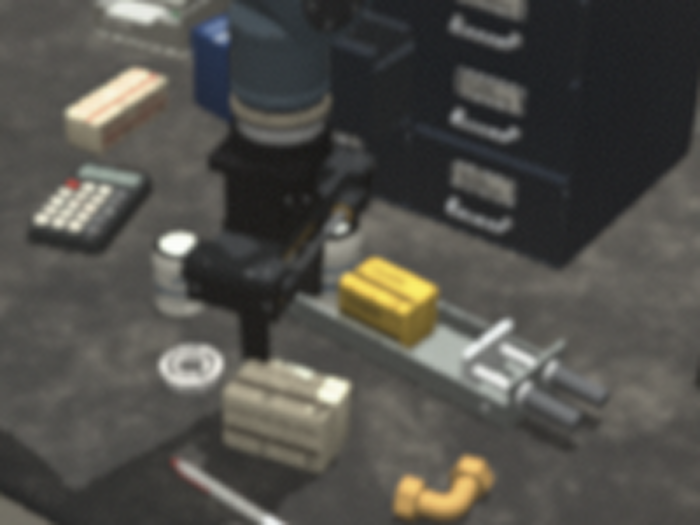

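The picture shows the short carton standing in the tray at (390,300) against the filter behind the gripper. It is level at y = 11 mm, and about 67 mm of the tray stays free in front of the plate at (490,340). Now picking the long carton.

{"op": "step_arm", "data": {
  "rows": [
    [0.0005,-0.001,-0.045,0,0,0],
    [0,0,-0.035,0,0,0],
    [0,0,-0.02,0,0,0],
    [0,0,-0.004,0,0,0],
    [0,0,0,0,0,0]
  ]
}}

```text
time: 15.68
position: [0.4541, 0.0151, 0.2008]
tool_rot: [0.624, 0.782, 0.001, 0.001]
ft_force: [0.1, -0.0, -0.4]
grip_width: 0.0868
grip_force: 0.0
```

{"op": "step_arm", "data": {
  "rows": [
    [0,0,0,0,0,0],
    [0,0,0,0,0,0],
    [0,0,0,0,0,0],
    [0,0,0,0,0,0],
    [0,0,0,0,0,0]
  ],
  "jaw": 0.04,
  "squeeze": 60
}}

```text
time: 16.3
position: [0.4533, 0.0151, 0.2]
tool_rot: [0.624, 0.782, 0.0, 0.0]
ft_force: [0.5, 0.7, 2.6]
grip_width: 0.0549
grip_force: 59.8
```

{"op": "step_arm", "data": {
  "rows": [
    [0,0,0.02,0,0,0],
    [0,0,0.06,0,0,0],
    [0,0,0.06,0,0,0],
    [0.0399,-0.0268,0,0,0,-4.36],
    [0.0399,-0.0268,0,0,0,-4.36],
    [0.0399,-0.0268,0,0,0,-4.36],
    [0.0399,-0.0268,0,0,0,-4.36],
    [0,0,0,4.98,-0.41,0],
    [0,0,-0.01,4.98,-0.41,0],
    [0,0,-0.03,4.98,-0.41,0],
    [0,0,-0.036,4.98,-0.41,0],
    [0,0,0,0,0,0]
  ]
}}

```text
time: 17.8
position: [0.611, -0.0921, 0.2602]
tool_rot: [0.724, 0.667, 0.125, -0.121]
ft_force: [-0.3, 0.2, -1.7]
grip_width: 0.0548
grip_force: 59.8
```

```bash
cat >> h.py <<'E'
from scipy.spatial.transform import Rotation as Ro
def state():
    o=get_obs(); R=Ro.from_quat(o["tool_rot"]).as_matrix(); p=np.array([.622,.0197,-.0812])
    z=R[:,2]; xt=np.array([np.cos(p[2]),np.sin(p[2]),0]); yt=np.array([-np.sin(p[2]),np.cos(p[2]),0])
    th=np.degrees(np.arctan2(z@yt,-z[2]));  T=o["position"]
    lt=tl(T[None],p)[0]; t=np.radians(th)
    A=np.array([lt[1]-(45*np.cos(t)-200*np.sin(t)),T[2]*1000-(45*np.sin(t)+200*np.cos(t))])
    print("tcp tray",lt.round(1),"z",(T[2]*1000).round(1),"tilt",th.round(2),"roll",np.degrees(np.arcsin(z@xt)).round(2),"A",A.round(1),"F",o["ft_force"].round(1),"w",o["grip_width"].round(4))
def grab(n,f,box=(180,110,200,150)):
    c=camera(n); x,y,w,h=box; cv2.imwrite(f"pics/{f}.png",cv2.resize(c["pixels"][y:y+h,x:x+w],None,fx=3.5,fy=3.5,interpolation=cv2.INTER_CUBIC)); return c
E
python3 - <<'E'
from h import *
state()
c=grab("scene","s4",(230,110,170,150))
for n in("scene","top"):
    c=camera(n) if n=="top" else c
    Q=level(cloud(c)); W=Q[(abs(Q[...,0]-.62)<.15)&(abs(Q[...,1])<.25)]; L=tl(W,TR[n]); z=W[:,2]*1000
    m=(z>58)&(abs(L[:,0])<35)&(L[:,1]<-28)&(L[:,1]>-150)&(z<130)
    if m.any():
        q=np.c_[L[m][:,1],z[m]]; t=np.radians(20); a=np.array([np.cos(t),np.sin(t)]);b=np.array([-np.sin(t),np.cos(t)])
        print(n,m.sum(),"along bottom dir",np.percentile(q@a,[2,98]).round(1),"along height",np.percentile(q@b,[2,98]).round(1),"low",q[q[:,1].argmin()].round(1),"x",L[m][:,0].min().round(1),L[m][:,0].max().round(1))
A=np.array([-86,60]);print("expected A",A@a,A@b)
E
```

```text
Traceback (most recent call last):
  File "h.py", line 50, in state
    print("tcp tray",lt.round(1),"z",(T[2]*1000).round(1),"tilt",th.round(2),"roll",np.degrees(np.arcsin(z@xt)).round(2),"A",A.round(1),"F",o["ft_force"].round(1),"w",o["grip_width"].round(4))
                                                                                                                                                                       ^^^^^^^^^^^^^^^^^^^^^
AttributeError: 'float' object has no attribute 'round'
```

```bash
sed -i 's/o\["grip_width"\].round(4)/o["grip_width"]/' h.py; cat > look.py <<'E'
from h import *
import sys
state()
t=np.radians(float(sys.argv[2]))
c=grab("scene",sys.argv[1],(230,110,170,150))
for n in("scene","top"):
    c=camera(n) if n=="top" else c
    Q=level(cloud(c)); W=Q[(abs(Q[...,0]-.62)<.15)&(abs(Q[...,1])<.25)]; L=tl(W,TR[n]); z=W[:,2]*1000
    m=(z>58)&(abs(L[:,0])<35)&(L[:,1]<-28)&(L[:,1]>-150)&(z<130)
    if m.any():
        q=np.c_[L[m][:,1],z[m]]; a=np.array([np.cos(t),np.sin(t)]);b=np.array([-np.sin(t),np.cos(t)])
        print(n,m.sum(),"A along",(q@a).min().round(1),"B along",np.percentile(q@a,98).round(1),"along height",np.percentile(q@b,[1,98]).round(1),"x",L[m][:,0].min().round(1),L[m][:,0].max().round(1))
A=np.array([-86,60]);print("expected A",A@a,A@b)
E
python3 look.py s4 20
```

```text
tcp tray [  -1.9 -112.3] z 260.2 tilt 20.08 roll -0.44 A [-85.9  56.9] F [-0.3  0.2 -1.7] w 0.05482803822405912
scene 321 A along -62.0 B along -1.2 along height [ 82.5 140.9] x -34.9 31.0
expected A -60.292356788048004 85.79528957316201
```

View pics/s4.png

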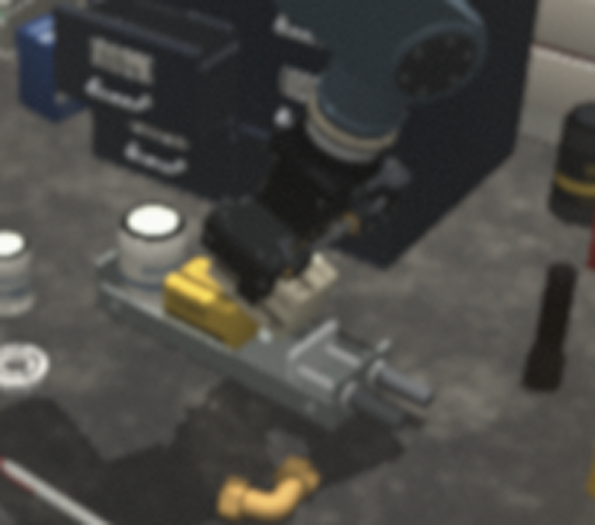

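The picture shows the carton held tilted at (300,290) over the gap, with its plate end lower, the short carton at (215,300) and the plate at (330,350). Lowering the corner into the gap and pushing the plate.

{"op": "step_arm", "data": {
  "rows": [
    [0,0,-0.008,0,0,0],
    [0,0,-0.008,0,0,0],
    [0,0,-0.005,0,0,0],
    [0,0,0,0,0,0]
  ]
}}

```text
time: 18.4
position: [0.6126, -0.0919, 0.2424]
tool_rot: [0.724, 0.668, 0.128, -0.118]
ft_force: [-0.8, -1.0, -1.2]
grip_width: 0.0543
grip_force: 59.8
```

{"op": "step_arm", "data": {
  "rows": [
    [-0.0004,-0.005,0,0,0,0],
    [-0.0004,-0.005,0,0,0,0],
    [-0.0004,-0.005,0,0,0,0],
    [-0.0004,-0.005,0,0,0,0],
    [0,0,0,0,0,0]
  ]
}}

```text
time: 19.02
position: [0.6111, -0.1102, 0.2428]
tool_rot: [0.724, 0.667, 0.13, -0.12]
ft_force: [3.1, 9.2, -2.5]
grip_width: 0.0547
grip_force: 59.7
```

```bash
python3 look.py s5 20
```

```text
tcp tray [  -0.3 -130.4] z 242.8 tilt 20.36 roll -0.04 A [-103.    39.7] F [ 3.1  9.2 -2.5] w 0.054655153347574856
scene 293 A along -83.6 B along -2.2 along height [ 75.1 136.8] x -35.0 34.9
expected A -60.292356788048004 85.79528957316201
```

{"op": "step_arm", "data": {
  "rows": [
    [-0.0004,-0.005,0,0,0,0],
    [-0.0004,-0.005,0,0,0,0],
    [-0.0004,-0.005,0,0,0,0],
    [-0.0003,-0.003,0,0,0,0],
    [0,0,0,0,0,0]
  ]
}}

```text
time: 19.75
position: [0.6098, -0.1269, 0.2428]
tool_rot: [0.723, 0.667, 0.131, -0.121]
ft_force: [4.2, 13.3, -3.5]
grip_width: 0.0545
grip_force: 59.7
```

```bash
python3 look.py s6 20
```

```text
tcp tray [  -0.3 -147.1] z 242.8 tilt 20.55 roll -0.06 A [-119.    39.8] F [ 4.2 13.3 -3.5] w 0.0545430877671006
scene 285 A along -98.6 B along -12.6 along height [ 79.8 138.1] x -34.9 33.5
expected A -60.292356788048004 85.79528957316201
```

{"op": "step_arm", "data": {
  "rows": [
    [-0.0003,-0.004,0,0,0,0],
    [0.0007,0.0089,0.0008,-2.49,0.203,0],
    [0.0007,0.0089,0.0007,-2.49,0.203,0],
    [0.0007,0.0089,0,-2.49,0.203,0],
    [0.0007,0.0089,0,-2.49,0.203,0],
    [0.0007,0.0089,-0.0008,-2.49,0.203,0],
    [0.0007,0.0089,-0.0009,-2.49,0.203,0],
    [0.0007,0.0088,-0.0015,-2.49,0.203,0],
    [0.0007,0.0088,-0.0016,-2.49,0.203,0],
    [0,0,0,0,0,0]
  ]
}}

```text
time: 21.1
position: [0.6151, -0.0589, 0.2398]
tool_rot: [0.735, 0.678, 0.003, -0.002]
ft_force: [1.2, 13.5, 0.2]
grip_width: 0.0547
grip_force: 59.8
```

```bash
python3 look.py s7 0
```

```text
tcp tray [ -0.5 -78.9] z 239.8 tilt 0.38 roll 0.01 A [-122.5   39.5] F [ 1.2 13.5  0.2] w 0.054650199298976285
scene 410 A along -123.8 B along -38.4 along height [ 58.4 118. ] x -35.0 35.0
top 68 A along -123.0 B along -110.5 along height [65.4 99.8] x -30.3 26.7
expected A -86.0 60.0
```

View pics/s7.png

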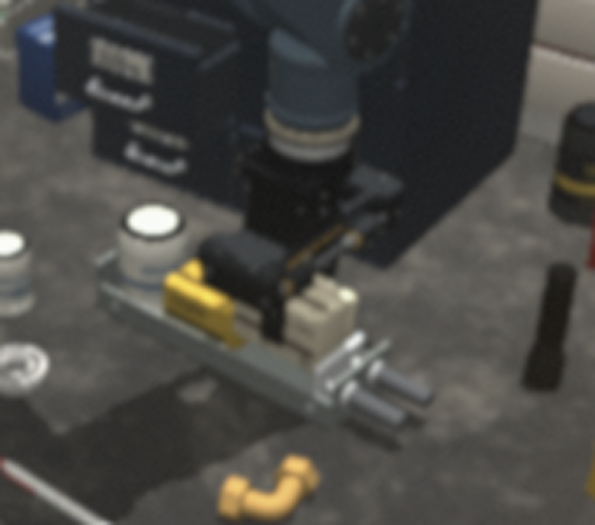

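The carton is now level in the gap at (320,320), with the plate at (345,360) pushed back. Lowering it.

{"op": "step_arm", "data": {
  "rows": [
    [0,0,-0.006,0,0,0],
    [0,0,-0.006,0,0,0],
    [0,0,-0.006,0,0,0],
    [0,0,-0.005,0,0,0],
    [0,0,-0.003,0,0,0],
    [0,0,0,0,0,0]
  ]
}}

```text
time: 21.95
position: [0.6153, -0.06, 0.2145]
tool_rot: [0.735, 0.678, 0.003, -0.001]
ft_force: [1.5, 13.8, 3.0]
grip_width: 0.0545
grip_force: 59.8
```

{"op": "step_arm", "data": {
  "rows": [
    [0.0003,0.003,0,0,0,0],
    [0.0002,0.003,0,0,0,0],
    [0.0001,0.0015,0,0,0,0],
    [0,0,0,0,0,0]
  ]
}}

```text
time: 22.45
position: [0.6159, -0.0528, 0.2145]
tool_rot: [0.735, 0.678, 0.002, -0.001]
ft_force: [0.7, 11.8, 3.2]
grip_width: 0.0544
grip_force: 59.8
```

{"op": "step_arm", "data": {
  "rows": [
    [0,0,0,0,0,0],
    [0,0,0,0,0,0],
    [0,0,0,0,0,0],
    [0,0,0.02,0,0,0],
    [0,0,0.04,0,0,0],
    [0,0,0,0,0,0]
  ],
  "jaw": 0.08,
  "squeeze": 20
}}

```text
time: 23.2
position: [0.617, -0.0562, 0.278]
tool_rot: [0.735, 0.678, 0.002, 0.004]
ft_force: [-0.0, 0.1, -0.3]
grip_width: 0.0797
grip_force: 0.0
```

{"op": "step_arm", "data": {
  "rows": [
    [0,0.002,0,0,0,0],
    [0,0,0,0,0,0],
    [0,0,0,0,0,0],
    [0,0,0,0,0,0],
    [0,0,0,0,0,0],
    [0,0,0,0,0,0]
  ],
  "jaw": 0.0
}}

```text
time: 23.95
position: [0.6155, -0.0536, 0.2733]
tool_rot: [0.735, 0.678, 0.0, -0.0]
ft_force: [-0.0, -0.5, 0.5]
grip_width: 0.0278
grip_force: 0.0
```

```bash
cat > row.py <<'E'
from h import *
import sys
state(); c=grab("scene",sys.argv[1],(230,110,170,150)); n="scene"
Q=level(cloud(c)); W=Q[(abs(Q[...,0]-.62)<.15)&(abs(Q[...,1])<.25)]; L=tl(W,TR[n]); z=W[:,2]*1000
for nm,y0,y1,lo,hi in [("filter",52,117,84,100),("short",-24,48,45,68),("long",-114,-28,50,75),("plate",-140,-90,42,54)]:
    m=(L[:,1]>y0)&(L[:,1]<y1)&(z>lo)&(z<hi)&(abs(L[:,0])<32)
    if m.sum()<8: continue
    zz=z[m]; t=zz>np.percentile(zz,90)-5 if nm!="plate" else zz>0
    q=L[m][t]; A=np.c_[q,np.ones(len(q))]; s=np.linalg.lstsq(A,zz[t],rcond=None)[0]
    print(nm,m.sum(),"x",q[:,0].min().round(1),q[:,0].max().round(1),"y",q[:,1].min().round(1),q[:,1].max().round(1),"ztop %.1f"%np.median(zz[t]),"slope",s[:2].round(3))
E
python3 row.py s8
```

```text
tcp tray [ -0.5 -73.6] z 273.3 tilt 0.01 roll -0.0 A [-118.6   73.3] F [-0.  -0.5  0.5] w 0.027826176681456524
filter 183 x -30.7 25.0 y 53.7 111.0 ztop 92.9 slope [ 0.005 -0.002]
short 228 x -29.0 27.0 y -23.9 48.0 ztop 55.1 slope [ 0.001 -0.018]
long 404 x -32.0 27.6 y -113.8 -29.0 ztop 68.2 slope [-0.006  0.001]
plate 86 x -31.8 31.3 y -123.0 -90.8 ztop 48.5 slope [0.029 0.101]
```

View pics/s8.png

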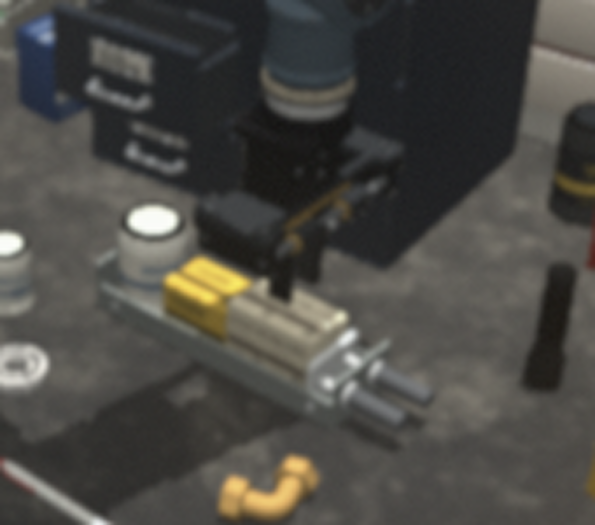

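The row is in and the spring clamps the long carton about 8 mm too high at (290,320), so I'm pressing it down.

{"op": "step_arm", "data": {
  "rows": [
    [0.0003,0.002,-0.012,0,0,0],
    [0,0,-0.006,0,0,0],
    [0,0,-0.004,0,0,0],
    [0,0,-0.004,0,0,0],
    [0,0,-0.003,0,0,0],
    [0,0,-0.002,0,0,0],
    [0,0,0,0,0,0]
  ],
  "jaw": 0.026
}}

```text
time: 24.88
position: [0.6162, -0.0515, 0.2439]
tool_rot: [0.735, 0.678, 0.001, 0.001]
ft_force: [-0.5, 1.7, 8.3]
grip_width: 0.0258
grip_force: 4.2
```

{"op": "step_arm", "data": {
  "rows": [
    [0,0,-0.0015,0,0,0],
    [0,0,-0.0015,0,0,0],
    [0,0,0,0,0,0]
  ]
}}

```text
time: 25.25
position: [0.6162, -0.0514, 0.2436]
tool_rot: [0.735, 0.678, 0.001, 0.001]
ft_force: [-4.3, 1.5, 23.0]
grip_width: 0.0262
grip_force: 11.4
```

{"op": "step_arm", "data": {
  "rows": [
    [0,0,0.03,0,0,0],
    [0.0033,0.041,0,0,0,0],
    [0.0034,0.0415,0,0,0,0],
    [0,0,-0.02,0,0,0],
    [0,0,-0.008,0,0,0],
    [0,0,-0.003,0,0,0],
    [0,0,-0.002,0,0,0],
    [0,0,0,0,0,0]
  ]
}}

```text
time: 26.25
position: [0.622, 0.0308, 0.2386]
tool_rot: [0.735, 0.678, -0.0, -0.001]
ft_force: [-4.1, 3.0, 12.3]
grip_width: 0.026
grip_force: 6.1
```

{"op": "step_arm", "data": {
  "rows": [
    [0,0,-0.0015,0,0,0],
    [0,0,0,0,0,0],
    [0,0,0.02,0,0,0],
    [0,0,0.06,0,0,0],
    [-0.03,0,0.05,0,0,0],
    [-0.05,0,0.02,0,0,0],
    [0,0,0,0,0,0],
    [0,0,0,0,0,0]
  ]
}}

```text
time: 27.25
position: [0.543, 0.0303, 0.3854]
tool_rot: [0.735, 0.678, 0.001, 0.001]
ft_force: [0.2, 1.0, -0.6]
grip_width: 0.0262
grip_force: 0.0
```

```bash
python3 row.py s9
```

```text
tcp tray [-79.6   4.1] z 385.4 tilt -0.01 roll 0.14 A [-40.9 185.4] F [ 0.2  1.  -0.6] w 0.026232766729332703
filter 183 x -31.7 26.8 y 53.4 112.1 ztop 92.5 slope [0.022 0.009]
short 254 x -29.2 26.6 y -23.8 47.7 ztop 55.2 slope [ 0.001 -0.001]
long 374 x -30.3 29.0 y -114.0 -28.2 ztop 59.9 slope [-0.012 -0.   ]
plate 90 x -29.9 30.7 y -122.6 -91.4 ztop 48.0 slope [0.018 0.053]
```

View pics/s9.png

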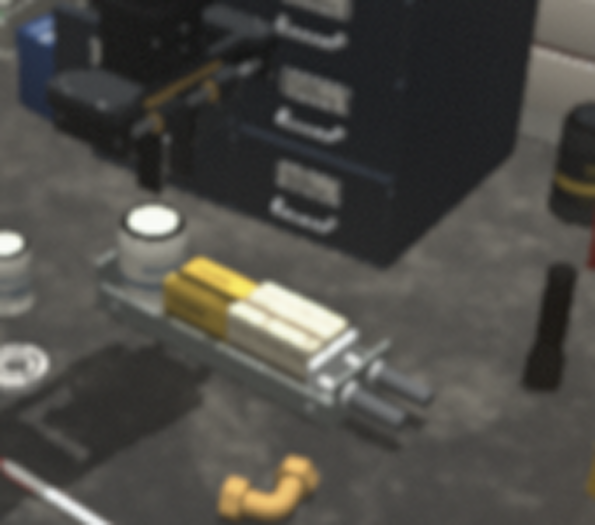

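The filter at (150,240), the short carton at (205,295) and the long carton at (290,325) stand tight, level and fully down. The plate is held back about 22 mm and the gripper is clear.

```bash
python3 -c "
from rig import hand_in
print(hand_in())"
```

```text
the job is handed in; nothing more can be done
None
```

The filter, short carton and long carton are packed in one tight row, level and pressed to the tray floor, with the spring plate back about 22 mm by my estimate; I handed the job in at about 27 s, but no verdict came back.

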